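# Tip a fuse out of the tester bed and store it in its cradle

## Robot

A 6-joint arm with a two-finger parallel gripper is mounted at the origin on the work surface. World frame = base frame: x ahead of the robot, y to its left, z up, the work surface at z = 0. Lengths are in m, angles in degrees, forces in N, time in s.
With the tool pointing down it reaches from about 0.325 to 0.85 m from the base axis. Payload 15.5 kg.
Tool frame: the origin (TCP) lies midway between the tips of the shut fingers; the grasp point (between the pads) lies 19 mm behind it; y points along the fingers, x is the direction in which the jaws open and shut, and the axes are right-handed (so a half turn about y gives the same grasp; the last joint's range is limited). The gripper opens to 91 mm and grips with 3 to 60 N. Pads are 32 mm wide; open, the fingers measure 118 mm over their backs; the gripper's body (76 mm by 178 mm) begins 60 mm behind the grasp point.
Start: joints at [-75.258, 28.281, 77.091, -0, 74.628, -5.472], TCP at [0.216, -0.587, 0.214] pointing down, gripper open.
Joint ranges: [-166.48, 166.48], [-47.26, 123.95], [12.59, 153.08], [-70.14, 250.14], [6.76, 159.57], [-176.63, 176.63]. Speed limits (degrees/s): [108.29, 108.29, 147.25, 172.46, 172.46, 172.46].

## Interface

Orientations are given as a 3x3 rotation matrix whose columns are the frame's x, y, z axes.
In Python, from bench import ctrl gives the robot as it stands. The module is installed in compiled form; this text tells all that it offers. Calls block until the motion is done:
- ctrl.goto(position, orientation): joint-space move of the TCP to a pose.
- ctrl.move_l(position, vel=0.15, ori=None, contact_N=None): straight line of the TCP; ori=None keeps the orientation; vel is the mean speed in m/s. With contact_N (N) it stops when the force on the tool has changed by that much, and returns True; else False.
- ctrl.movej(angles): joint-space move.
- ctrl.command_gripper(opening): opening from 0.0 (shut) to 1.0 (fully open); the grip force is fixed at half the most; returns when the fingers have stopped.
- ctrl.sleep(seconds).
- ctrl.ik(position, orientation): joint angles nearest the present ones, or None.
- ctrl.read_camera(name): name is "scene" or "top"; returns the picture (400x640x3 uint8, blue, green, red); there is no depth.
- ctrl.camera_params(name): a dict with "fx", "fy", "cx", "cy" (pixels), "pose" (4x4, takes a point from camera to world coordinates). Camera axes: x right, y up, looking along -z (the intrinsics and any distortion apply to the point x, -y, -z); pixel columns grow to the right and rows downward; lengths in m; the calibration is good to about 2 mm. A picture is of the moment at which its call begins. camera_params takes no time and is no camera call.
A pose or a line that the arm cannot do raises ctrl.MotionError and nothing moves.
- ctrl.sign_off(): hands the job in, once; it reports no verdict.
Readings, each from a call of its own:
- ctrl.current_t(): time.
- ctrl.current_q(): joint angles.
- ctrl.current_dq(): joint speeds.
- ctrl.current_effort(): joint torques, N m.
- ctrl.current_tool_pos(): TCP position.
- ctrl.current_eef_rot(): TCP orientation.
- ctrl.current_contact_force(): force on the tool from outside, world axes, zero at the start.
- ctrl.current_wrist_torque(): the same for the moment, N m.
- ctrl.current_grip_width(): opening from 0.0 (shut) to 1.0 (fully open).
Only numpy, scipy, OpenCV 4.12 (cv2) and the standard library are available. Lean on these libraries where they do the work, as an engineer would, in place of code of your own. Each camera call takes 0.05 s, during which the arm holds its last target.

## Task

The fuse lies sunk in the tester bed: first press the lever's tab right down so that the fuse's end tips up out of the bed. Then lift the fuse out, lay it flat on the black rubber mat and let go of it; finally pick it up again and lay it, without letting it fall, in the yellow cradle with both end caps down in their pockets. Leave the bin, carton, tape roll and screwdriver where they are.

Things in the scene. Friction and masses are not known exactly. Their poses are not given: they have to be found in the camera images.
- dock: Fuse tester bed, fixed, 275 x 68 mm on the table, 64 mm high, aluminium side walls. Origin: on the table under the lever's pivot. +x runs along the bed to the fuse, the lever's tab is on the -x side. Side walls at x 14 to 175 mm, inner gap 54 mm, 68 mm over the outside, tops at 64 mm, level with the top of the lying fuse, which so cannot be gripped. The end at the pivot is open.
- lever (a joint): Steel lift-out lever of the bed on a level pivot at dock (0, 0, 16 mm), axis along the dock's y. 0 rad: at rest, tab up; 0.45 rad: tab fully down (stop), its arm under the fuse (75 mm long) up, raising the fuse's end nearest the pivot. Stiff hinge: takes about 4 to 7 N down on the tab and stays where it is left, even with the fuse on it.
- tab (a point): Middle of the top of the lever's tab, a steel plate 44 x 44 mm, 6 mm thick. At rest at dock (-85, 0, 61 mm); pressed down to the stop it comes to dock (-96, 0, 20 mm), moving on an arc about the pivot. Its frame turns with the lever.
- fuse: Large cartridge fuse, loose, 140 mm long, about 0.25 kg: white round body 36 mm in diameter, a grey band round its middle, between two square copper end caps, each 24 mm long and 42 x 42 mm. Both ends alike. Origin at its middle, x along its length. Starts lying in the bed. Held by one end it may droop in the grip.
- mat: Black rubber put-down mat, fixed, 200 x 130 mm, 4 mm thick, long side along its x. Origin: centre of its underside.
- cradle: Yellow plastic storage cradle for one fuse, fixed, 184 x 82 mm, 50 mm high, long side along its x. Origin: centre of its underside. At each end a pocket, open upward and towards the middle, takes one end cap: side walls at 40 to 80 mm from the centre along x, inner gap 56 mm; end walls 160 mm apart; all 50 mm high. Too narrow for fingers beside a cap.
- bin: Bystander: small yellow stock bin with some fuses in it, 150 x 105 mm, 80 mm high, to the left of the work. Origin: centre of its underside.
- carton: Bystander: cardboard carton 70 x 110 x 60 mm. Origin: centre of its underside.
- tape: Bystander: roll of paper tape lying flat, 96 mm across, 25 mm high. Origin: centre of its underside.
- driver: Bystander: screwdriver lying on the table, 190 mm long. Origin: underside, near its middle.
- bed (a point): Where the fuse's middle is at the start (to about 5 mm): dock (90, 0, 43 mm), axes as the dock's. The fuse lies along x on brass rails, top 22 mm above the table; a lip 32 mm high closes the far end at dock x 169 mm. With the tab fully down the fuse is tipped about 0.3 rad; the middle of its raised cap is then about 80 mm above the table and can be gripped across the dock's y, above the walls.
- cradle_seat (a point): Where the stored fuse's middle lies: 37 mm above the cradle's underside, over its centre; axes as the cradle's. The fuse lies along x, either way round, its caps on the pocket floors 16 mm high. Between the pockets (80 mm along x) the cradle is open to both sides with a floor 6 mm high: room for fingers round the fuse's middle.
Things that resemble listed ones, but are neither listed nor needed, are in the scene too. There is more than one size of the fuse; the job needs the middle-sized.

How it is judged:
By the outcome, as a careful person would: the job done as asked, in the order asked, and still so for the second after the job is handed in, with the robot touching nothing.
It also fails if it takes over 67 s, if anything falls off the work surface, if the arm or the gripper's body presses on something with over 40 N, if the wrist force passes 120 N, or if a joint passes its speed limit or range.

## Working session

There is one attempt and no reset: what is moved stays moved. The work goes in short steps, each a Python script; the robot and the scene stay as the last script left them, time stands still between calls to the robot, and variables do not carry over. Pictures are saved under pics/ and viewed, and the job is handed in when it is done.

```bash
mkdir -p pics; python3 - <<'E'
from bench import ctrl
import cv2
for n in ("scene","top"):
    im=ctrl.read_camera(n); cv2.imwrite(f"pics/{n}0.png",im)
    p=ctrl.camera_params(n); print(n,{k:(v.tolist() if hasattr(v,'tolist') else v) for k,v in p.items()})
print(ctrl.current_t(),ctrl.current_eef_rot())
E
```

```text
scene {'fx': 371.82188700096503, 'fy': 371.82188700096503, 'cx': 323.83903981887914, 'cy': 196.6439693936477, 'pose': [[0.665032130550017, -0.6545117667601781, 0.35964790074262276, 1.0615970123609502], [0.7467740682286989, 0.5777790810057891, -0.3293931155523208, -0.42704407310688747], [0.007794636442055115, 0.4876327313917475, 0.8730140679955622, 1.193005979798871], [0.0, 0.0, 0.0, 1.0]]}
top {'fx': 511.5427712434619, 'fy': 511.5427712434619, 'cx': 317.9843559393418, 'cy': 200.25836680399155, 'pose': [[0.017376760626058446, 0.9882559844245653, -0.15181619623471637, 0.2809103313670242], [-0.9998256165963623, 0.01821360422731195, 0.004123229165994005, -0.003753001472572963], [0.00683992601196256, 0.15171807364346576, 0.9884001424231319, 1.9414619948358527], [0.0, 0.0, 0.0, 1.0]]}
0.1 [[ 3.45503865e-01 -2.65114901e-04  9.38417289e-01]
 [-9.38416705e-01  1.05385215e-03  3.45503947e-01]
 [-1.08055132e-03 -9.99999410e-01  1.15321738e-04]]
```

View pics/scene0.png

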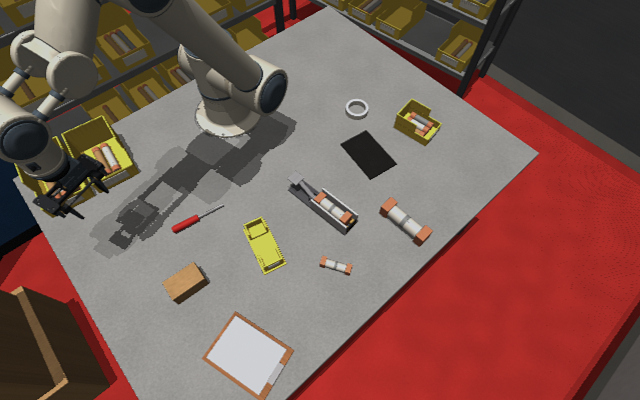

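View pics/top0.png

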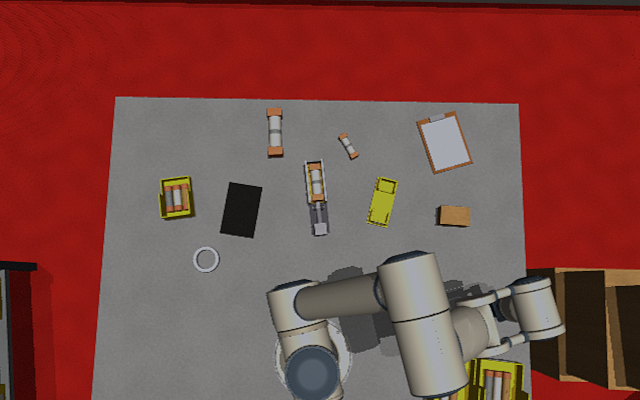

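Three loose candidates in the top view: a large fuse at (275,132), a small one at (348,146) and the one in the tester bed at (316,180). The bed one should be the middle-sized. The cradle is at (382,202) and the mat at (241,210). I'll enlarge to confirm.

```bash
python3 - <<'E'
import cv2,numpy as np
t=cv2.imread("pics/top0.png"); s=cv2.imread("pics/scene0.png")
def crop(im,x,y,w,h,k,n):
    c=cv2.resize(im[y:y+h,x:x+w],None,fx=k,fy=k,interpolation=cv2.INTER_CUBIC)
    for i in range(0,w,10):
        cv2.line(c,(i*k,0),(i*k,6 if i%50 else 14),(255,0,255),1)
        if i%20==0: cv2.putText(c,str(x+i),(i*k,20),0,.35,(255,0,255),1)
    for j in range(0,h,10):
        cv2.line(c,(0,j*k),(6,j*k),(255,0,255),1)
        if j%20==0: cv2.putText(c,str(y+j),(8,j*k+4),0,.35,(255,0,255),1)
    cv2.imwrite(n,c)
crop(t,215,100,200,145,4,"pics/tc.png")
crop(s,235,120,200,160,4-0,"pics/sc.png")
E
python3 -c "
import cv2
for n in('tc','sc'):
    i=cv2.imread(f'pics/{n}.png')
    if i.shape[0]>600: cv2.imwrite(f'pics/{n}.png',i[:600])"
```

```text
(no output)
```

View pics/tc.png

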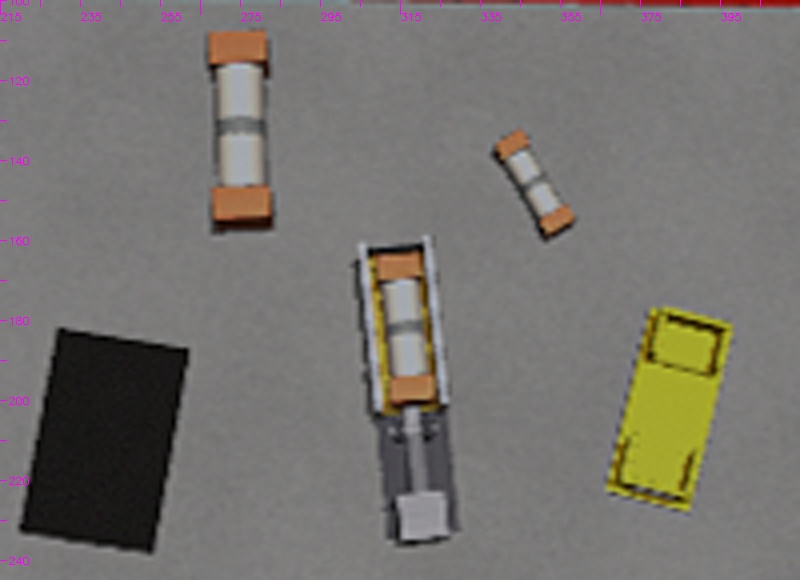

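View pics/sc.png

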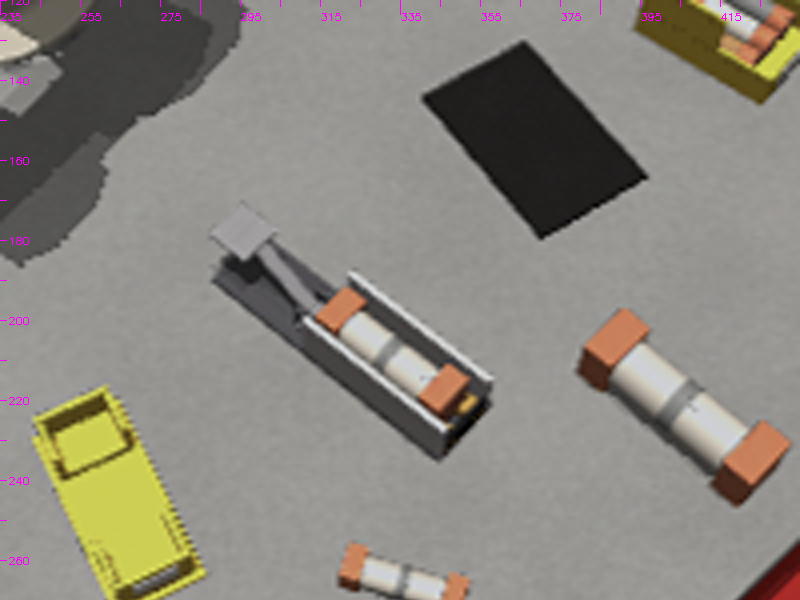

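The bed fuse lies between the other two in size and is in the bed, so it is the one meant. Next I fit the dock, mat and cradle poses from corner pixels in both views.

```bash
cat > h.py <<'E'
import numpy as np, cv2
from scipy.optimize import least_squares
from bench import ctrl
P={n:ctrl.camera_params(n) for n in("scene","top")}
def proj(n,X):
    p=P[n]; T=np.linalg.inv(np.array(p["pose"])); X=np.atleast_2d(X)
    c=X@T[:3,:3].T+T[:3,3]
    return np.c_[p["fx"]*c[:,0]/-c[:,2]+p["cx"], p["fy"]*-c[:,1]/-c[:,2]+p["cy"]]
def w(pose,L):
    x,y,a=pose; L=np.atleast_2d(L); c,s=np.cos(a),np.sin(a)
    return np.c_[x+c*L[:,0]-s*L[:,1], y+s*L[:,0]+c*L[:,1], L[:,2]]
E
python3 - <<'E'
from h import *
T=lambda l:np.array(l)/4+[215,100]
S=lambda l:np.array(l)/4+[235,120]
D={
'dock':(np.array([[.175,.034,.064],[.175,-.034,.064],[.014,.034,.064],[.014,-.034,.064]]),
  T([(361,243),(434,236),(372,412),(446,406)]),S([(493,379),(439,432),(352,271),(302,320)])),
'mat':(np.array([[.1,.065,.004],[.1,-.065,.004],[-.1,-.065,.004],[-.1,.065,.004]]),
  T([(58,328),(189,349),(153,553),(20,531)]),S([(648,177),(541,239),(421,97),(524,41)])),
'cradle':(np.array([[.092,.041,.05],[.092,-.041,.05],[-.092,-.041,.05],[-.092,.041,.05]]),
  T([(652,308),(732,325),(690,510),(607,490)]),S([(205,573),(112,603),(34,417),(108,386)])),
}
for k,(L,t,s) in D.items():
    f=lambda p:np.r_[(proj('top',w(p,L))-t).ravel(),(proj('scene',w(p,L))-s).ravel()]
    best=min((least_squares(f,[.6,0,a]) for a in (0,.3,-.3)),key=lambda r:r.cost)
    print(k,best.x.round(4),np.degrees(best.x[2]).round(2)); print(best.fun.reshape(-1,2).round(1).tolist())
    for n,i in(('top',t),('scene',s)):
        g=lambda p:(proj(n,w(p,L))-i).ravel()
        print('  ',n,least_squares(g,best.x).x.round(4))
E
```

```text
dock [ 0.5523 -0.0116  0.0977] 5.6
[[-0.1, -1.2], [-0.3, -0.8], [0.5, -1.2], [0.2, -1.1], [-0.7, -0.5], [-0.4, -0.4], [-0.3, -1.4], [-1.1, -1.3]]
   top [ 0.548  -0.0105  0.0881]
   scene [ 0.5562 -0.0133  0.108 ]
mat [ 0.5395  0.2801 -0.141 ] -8.08
[[-0.1, -1.1], [0.5, -1.1], [0.3, -0.7], [-0.3, -0.7], [-0.4, -0.9], [-0.5, -0.7], [-0.8, -0.9], [-0.4, -0.9]]
   top [ 0.536   0.2803 -0.1402]
   scene [ 0.5438  0.2788 -0.142 ]
cradle [ 0.5801 -0.2573 -0.2478] -14.2
[[1.0, -3.9], [2.1, -2.5], [0.8, -1.9], [0.2, -2.6], [-0.8, -4.7], [-1.1, -0.9], [-2.8, -1.3], [1.1, -3.4]]
   top [ 0.5697 -0.2535 -0.2277]
   scene [ 0.5893 -0.2604 -0.262 ]
```

```bash
python3 - <<'E'
from h import *
t=cv2.imread("pics/top0.png"); s=cv2.imread("pics/scene0.png")
def crop(im,x,y,w_,h_,k):
    c=cv2.resize(im[y:y+h_,x:x+w_],None,fx=k,fy=k,interpolation=cv2.INTER_CUBIC)
    return c
p=(.57,-.2535,-.23); p2=(.5801,-.2573,-.2478)
a=crop(t,360,165,45,70,8); b=crop(s,238,210,55,70,7)
print(a.shape,b.shape)
c=np.zeros((560,360+385+20,3),np.uint8); c[:560,:360]=a; c[:490,380:765]=b
cv2.imwrite("pics/cr.png",c)
E
```

```text
(560, 360, 3) (490, 385, 3)
```

View pics/cr.png

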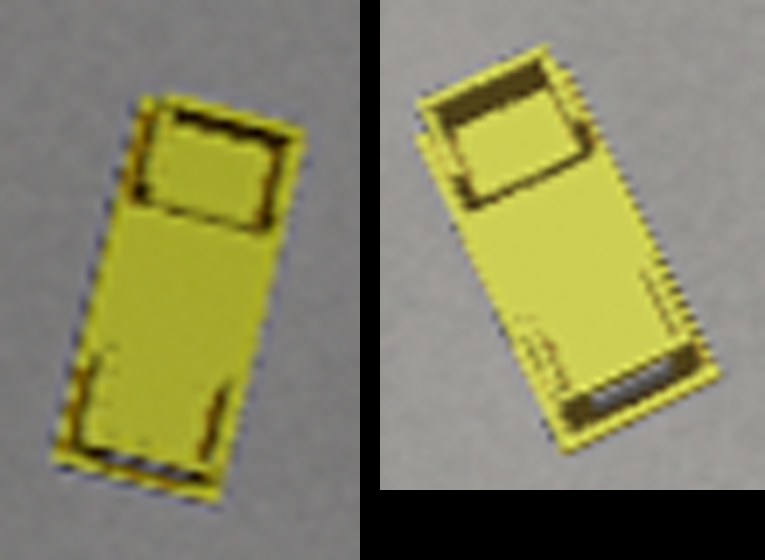

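```bash
cat >> h.py <<'E'
def wire(img,n,off,k,segs,pose,col=(255,0,255),d=(0,0)):
    for A,B in segs:
        q=proj(n,w(pose,np.array([A,B])))+d
        q=((q-off+.5)*k-.5)*16
        cv2.line(img,tuple(int(v) for v in q[0].round()),tuple(int(v) for v in q[1].round()),col,1,cv2.LINE_AA,4)
def box(x0,x1,y0,y1,z0,z1):
    c=lambda i,j,l:((x0,x1)[i],(y0,y1)[j],(z0,z1)[l]); o=[]
    for a in(0,1):
        for b in(0,1): o+=[(c(0,a,b),c(1,a,b)),(c(a,0,b),c(a,1,b)),(c(a,b,0),c(a,b,1))]
    return o
CR=box(-.092,.092,-.041,.041,0,.05)+box(-.08,.08,-.028,.028,.016,.05)
DK=box(.014,.175,-.034,.034,0,.064)+box(.014,.175,-.027,.027,.064,.064)
MT=box(-.1,.1,-.065,.065,0,.004)
def show(name,views):
    out=[]
    for im,n,x,y,W,H,k,items in views:
        c=cv2.resize(im[y:y+H,x:x+W],None,fx=k,fy=k,interpolation=cv2.INTER_CUBIC)
        for segs,pose,col in items: wire(c,n,np.array([x,y]),k,segs,pose,col)
        out.append(c)
    Hh=max(o.shape[0] for o in out)
    out=[cv2.copyMakeBorder(o,0,Hh-o.shape[0],0,10,cv2.BORDER_CONSTANT) for o in out]
    cv2.imwrite(name,np.hstack(out))
E
python3 - <<'E'
from h import *
t=cv2.imread("pics/top0.png"); s=cv2.imread("pics/scene0.png")
# outline corners, right z
L=np.array([[.092,-.041,.05],[-.092,-.041,0],[-.092,.041,0]]); T=(np.array([(305,130),(220,500),(52,460)])+.5)/8-.5+[360,165]
M=np.array([[-.092,-.041,.05],[-.092,.041,.05],[.092,.041,0],[.092,-.041,0]]); S=(np.array([(417-380,102),(548-380,45),(722-380,375),(570-380,453)])+.5)/7-.5+[238,210]
f=lambda p:np.r_[(proj('top',w(p,L))-T).ravel(),(proj('scene',w(p,M))-S).ravel()]
r=least_squares(f,[.58,-.255,-.24]); print(r.x,np.degrees(r.x[2]),r.fun.reshape(-1,2).round(1).tolist())
m=(255,0,255)
show("pics/cr2.png",[(t,"top",360,165,45,70,8,[(CR,r.x,m)]),(s,"scene",238,210,55,70,7,[(CR,r.x,m)])])
E
```

```text
[ 0.58016775 -0.25696111 -0.22743766] -13.031218121374469 [[1.9, -2.4], [-0.2, -0.2], [-0.1, -0.4], [-2.5, -0.8], [1.0, -2.9], [0.8, -0.0], [-0.0, 0.3]]
```

View pics/cr2.png

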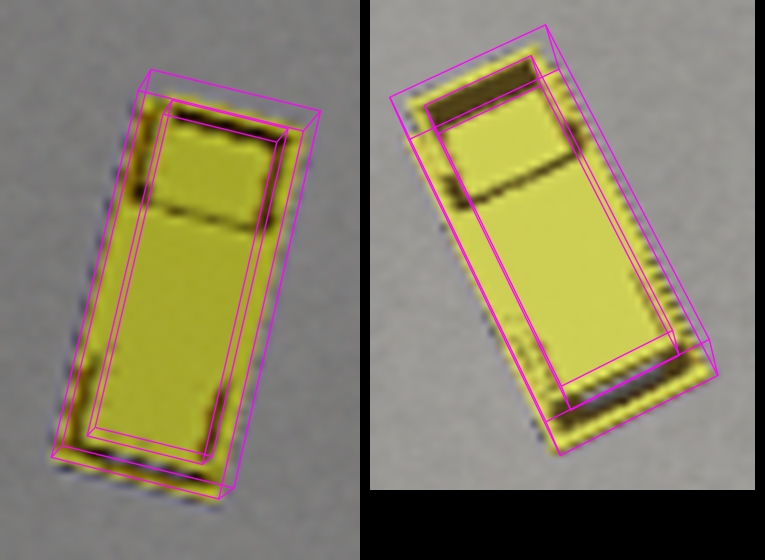

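```bash
python3 - <<'E'
from h import *
t=cv2.imread("pics/top0.png"); s=cv2.imread("pics/scene0.png")
z=.004
L=np.array([[.092,-.041,z],[-.092,-.041,z],[-.092,.041,z],[.092,.041,z]]); T=(np.array([(305,130),(220,500),(52,460),(143,92)])+.5)/8-.5+[360,165]
M=np.array([[-.092,-.041,z],[.092,.041,z],[.092,-.041,z]]); S=(np.array([(417-380,135),(722-380,375),(570-380,453)])+.5)/7-.5+[238,210]
f=lambda p:np.r_[(proj('top',w(p,L))-T).ravel(),(proj('scene',w(p,M))-S).ravel()]
r=least_squares(f,[.58,-.255,-.24]); print(r.x,np.degrees(r.x[2]),r.fun.reshape(-1,2).round(1).tolist())
g=lambda p:(proj('top',w(p,L))-T).ravel(); print(least_squares(g,r.x).x)
g=lambda p:(proj('scene',w(p,M))-S).ravel(); print(least_squares(g,r.x).x)
m=(255,0,255)
C2=box(-.092,.092,-.041,.041,0,.006)+box(-.08,.08,-.028,.028,.05,.05)+box(-.085,.085,-.034,.034,.05,.05)
D=(.5523,-.0116,.0977); Mt=(.5395,.2801,-.141)
show("pics/cr3.png",[(t,"top",360,165,45,70,8,[(C2,r.x,m)]),(s,"scene",238,210,55,70,7,[(C2,r.x,m)])])
show("pics/dk.png",[(t,"top",295,150,40,90,6,[(DK,D,m)]),(s,"scene",275,160,95,80,5,[(DK,D,m)])])
E
```

```text
[ 0.57948963 -0.25757245 -0.23095203] -13.232576730310527 [[0.1, 0.1], [-0.0, -0.1], [0.0, -0.4], [-0.3, -0.3], [-0.2, 0.0], [0.3, -0.4], [-0.6, -0.1]]
[ 0.57884139 -0.25766652 -0.22980615]
[ 0.58028841 -0.25739472 -0.23411518]
```

View pics/cr3.png

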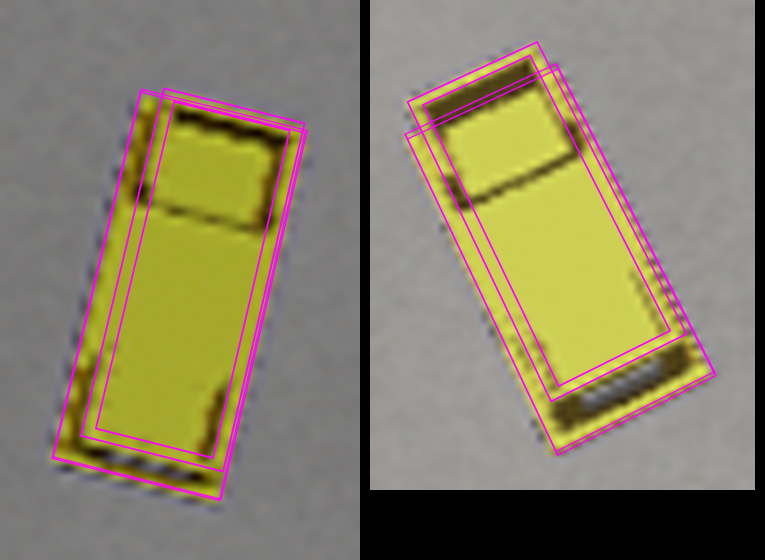

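View pics/dk.png

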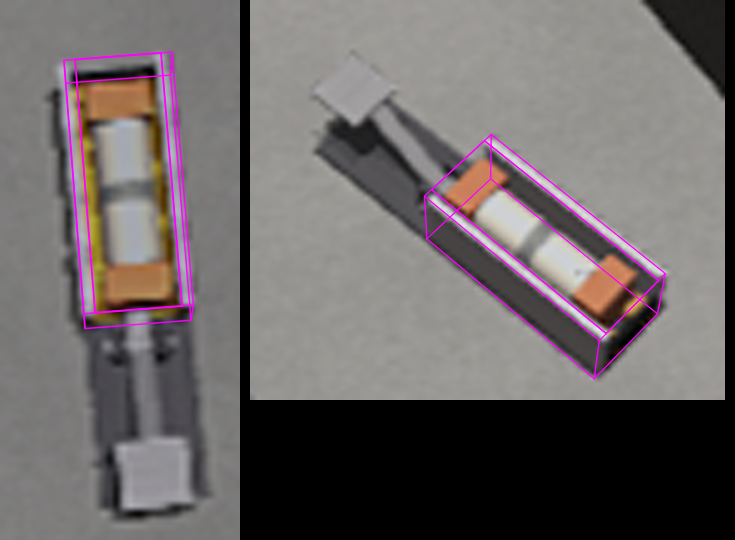

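```bash
python3 - <<'E'
from h import *
t=cv2.imread("pics/top0.png"); s=cv2.imread("pics/scene0.png")
m=(255,0,255)
def fit(L,T,M,S,p0):
    f=lambda p:np.r_[(proj('top',w(p,L))-T).ravel(),(proj('scene',w(p,M))-S).ravel()]
    r=least_squares(f,p0); print(r.x,np.degrees(r.x[2]),r.fun.reshape(-1,2).round(1).tolist())
    print(' top',least_squares(lambda p:(proj('top',w(p,L))-T).ravel(),p0).x,' scene',least_squares(lambda p:(proj('scene',w(p,M))-S).ravel(),p0).x)
    return r.x
# dock, from dk.png : top k=6 off 295,150 ; scene k=5 off 275,160 (x shift 250)
q=.064
L=np.array([[.175,.034,q],[.175,-.034,q],[.014,.034,q],[.014,-.034,q],[-.085,0,.061]])
T=(np.array([(63,65),(172,54),(83,318),(190,312),(155,470)])+.5)/6-.5+[295,150]
M=np.array([[.175,.034,q],[.014,.034,q],[.014,-.034,q],[.175,-.034,q],[.175,-.034,0],[.014,-.034,0],[-.085,0,.061]])
S=(np.array([(664-250,276),(489-250,138),(427-250,198),(599-250,337),(595-250,376),(428-250,238),(354-250,91)])+.5)/5-.5+[275,160]
D=fit(L,T,M,S,[.5523,-.0116,.0977])
T=lambda l:(np.array(l)+.5)/4-.5+[215,100]
S=lambda l:(np.array(l)+.5)/4-.5+[235,120]
L=np.array([[.1,.065,.004],[.1,-.065,.004],[-.1,-.065,.004],[-.1,.065,.004]])
fit(L,T([(58,328),(189,349),(153,553),(20,531)]),L,S([(648,177),(541,239),(421,97),(524,41)]),[.5395,.2801,-.141])
F=box(.02,.16,-.021,.021,.064,.064)
show("pics/dk2.png",[(t,"top",295,150,40,90,6,[(DK,D,m),(F,D,(255,255,0))]),(s,"scene",275,160,95,80,5,[(DK,D,m),(F,D,(255,255,0))])])
E
```

```text
[ 0.55163749 -0.01258705  0.10764213] 6.167439739332773 [[-0.1, -0.6], [-0.3, -0.3], [0.3, -0.5], [0.7, -1.1], [-0.2, -0.1], [0.1, -0.9], [-0.0, -0.9], [-0.8, -0.4], [0.0, 0.4], [-0.2, 0.2], [-0.6, 0.1], [0.2, -1.0]]
 top [ 0.54961252 -0.01202353  0.10274026]  scene [ 0.5530423  -0.01319474  0.11099303]
[ 0.53916318  0.28078371 -0.14099267] -8.078284780168216 [[0.1, -0.7], [0.6, -0.6], [0.4, -0.3], [-0.1, -0.2], [0.0, -0.7], [-0.1, -0.5], [-0.4, -0.6], [0.0, -0.7]]
 top [ 0.53745606  0.28175451 -0.14015643]  scene [ 0.54155413  0.27894031 -0.14169831]
```

View pics/dk2.png

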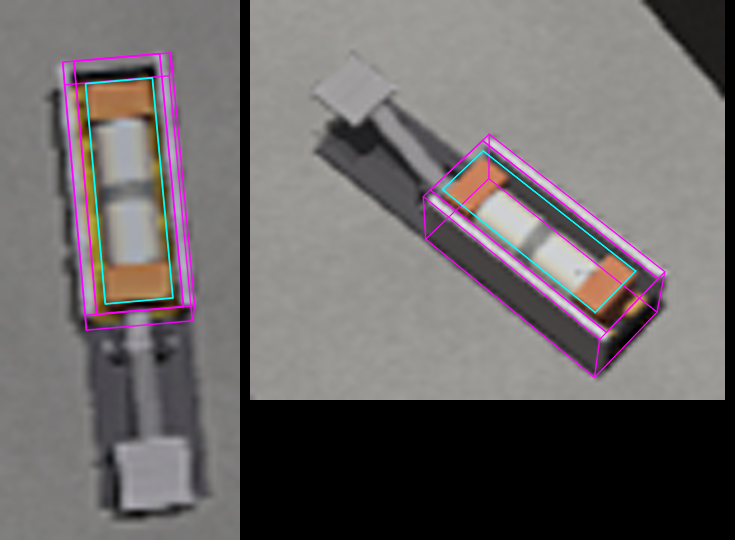

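```bash
cat >> h.py <<'E'
DOCK=(.5516,-.0126,.1065); MAT=(.5392,.2808,-.141); CRA=(.5795,-.2576,-.231)
def ori(yaw,tilt=0.):
    """jaws across local y; tilt>0: tips lean toward local -x (about the jaw axis)"""
    dx=np.array([np.cos(yaw),np.sin(yaw),0]); dy=np.array([-np.sin(yaw),np.cos(yaw),0]); Z=np.array([0,0,1.])
    a=-np.cos(tilt)*Z-np.sin(tilt)*dx
    return np.c_[-dy,a,np.cross(-dy,a)]
def snap(tag):
    for n in("scene","top"): cv2.imwrite(f"pics/{n}_{tag}.png",ctrl.read_camera(n))
E
python3 - <<'E'
from h import *
R=ori(DOCK[2])
def pt(th,dz=0):
    c,s=np.cos(th),np.sin(th); return w(DOCK,[(-.085*c-.045*s,0,.016+.045*c-.085*s+dz)])[0]
ctrl.command_gripper(0.0)
ctrl.goto(pt(0,.05),R); print(ctrl.current_t())
print(ctrl.move_l(pt(0,-.004),.06,contact_N=2.5),ctrl.current_tool_pos(),ctrl.current_contact_force(),ctrl.current_t())
for th in(.15,.30,.42):
    ctrl.move_l(pt(th),.05); print(th,ctrl.current_contact_force().round(1) if hasattr(ctrl.current_contact_force(),'round') else ctrl.current_contact_force())
print(ctrl.move_l(pt(.45,-.008),.03,contact_N=18),ctrl.current_tool_pos(),pt(.45),ctrl.current_contact_force(),ctrl.current_t())
p=np.array(ctrl.current_tool_pos()); p[2]+=.1
ctrl.move_l(p,.2); ctrl.command_gripper(1.0)
print(ctrl.current_t()); snap("press")
t=cv2.imread("pics/top_press.png"); s=cv2.imread("pics/scene_press.png")
show("pics/pr.png",[(t,"top",270,140,80,110,4,[]),(s,"scene",265,140,110,110,4,[])])
E
```

```text
3.7083
True [ 0.46606132 -0.02152076  0.06004757] [-0.5546874  -0.50529639 -0.62769651] 4.4917
0.15 [0.2 0.8 0.7]
0.3 [-0.  -0.2 -0.5]
0.42 [-12.7   1.3  64.7]
True [ 0.45691251 -0.02279828  0.02462073] [ 0.45603309 -0.02281653  0.01954805] [-11.23546446   2.21617556  59.71375229] 5.95
8.0
```

View pics/pr.png

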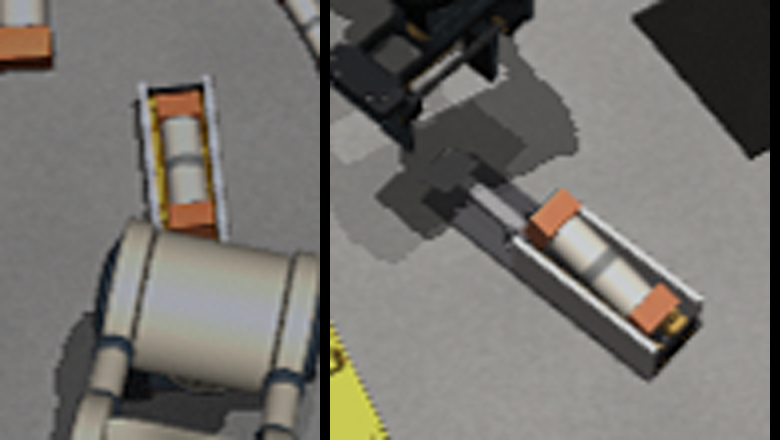

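The fuse's raised cap shows in the scene crop at about (553,218), clear of the walls. The 64 N rise indicates the stop. I'll overlay the tipped-fuse model to fix the grasp point.

```bash
cat >> h.py <<'E'
def fusegrid(pose,xc,zc,tilt):
    """fuse wires in local frame: middle at (xc,0,zc), -x end raised by tilt"""
    c,s=np.cos(tilt),np.sin(tilt)
    f=lambda P:(xc+P[0]*c+P[2]*s, P[1], zc-P[0]*s+P[2]*c)
    segs=box(-.07,-.046,-.021,.021,-.021,.021)+box(.046,.07,-.021,.021,-.021,.021)
    return [(f(a),f(b)) for a,b in segs]
E
python3 - <<'E'
from h import *
t=cv2.imread("pics/top_press.png"); s=cv2.imread("pics/scene_press.png")
def fz(xf,tl):
    c,s_=np.cos(tl),np.sin(tl); return xf-.07*c+.021*s_, .022+.07*s_+.021*c
v=[]
for tl in(.28,):
    x,z=fz(.160,tl); F=fusegrid(DOCK,x,z,tl); print(x,z)
    v+=[(t,"top",295,150,40,60,8,[(F,DOCK,(255,0,255))]),(s,"scene",305,170,65,75,7,[(F,DOCK,(255,0,255))])]
show("pics/pr2.png",v)
E
```

```text
0.09852958793809242 0.06152705960401415
```

View pics/pr2.png

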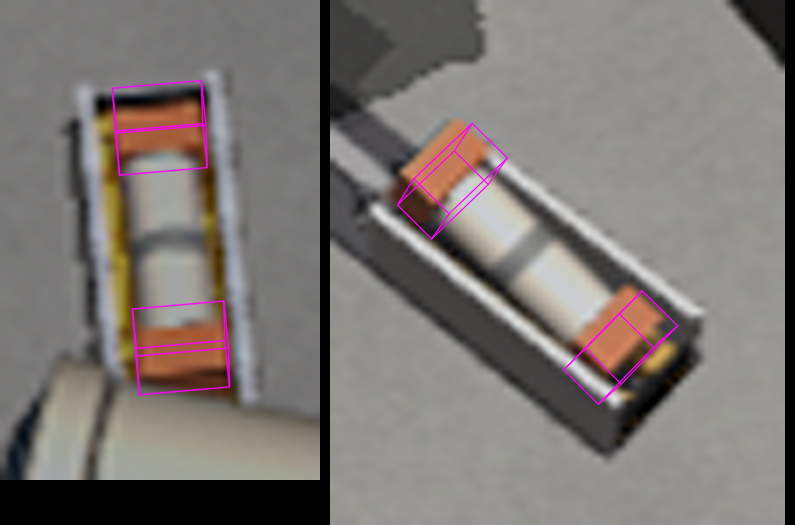

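```bash
python3 - <<'E'
from h import *
t=cv2.imread("pics/top_press.png"); s=cv2.imread("pics/scene_press.png")
show("pics/pr3.png",[(t,"top",303,155,28,50,10,[]),(s,"scene",310,180,50,50,10,[])])
E
```

```text
(no output)
```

View pics/pr3.png

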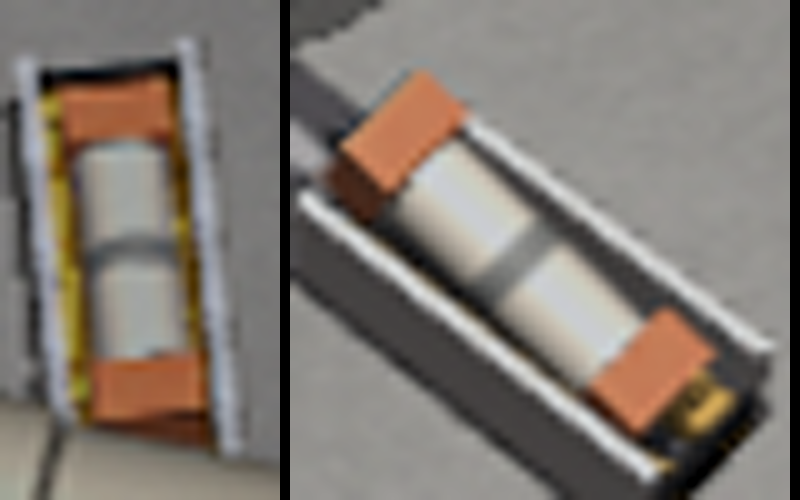

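```bash
cat >> h.py <<'E'
def fitfuse(kt,ks,p0):
    """kt/ks: list of (local pt, px) ; params dock-frame x,y,z,yaw,tilt"""
    def tr(p,L):
        x,y,z,ya,tl=p; L=np.array(L); c,s=np.cos(tl),np.sin(tl)
        A=np.c_[L[:,0]*c+L[:,2]*s,L[:,1],-L[:,0]*s+L[:,2]*c]
        B=w((x,y,ya),A); B[:,2]+=z; return w(DOCK,B)
    def f(p):
        o=[]
        for n,k in(("top",kt),("scene",ks)):
            if k: o.append((proj(n,tr(p,[a for a,_ in k]))-np.array([b for _,b in k])).ravel())
        return np.concatenate(o)
    return least_squares(f,p0)
E
python3 - <<'E'
from h import *
h=.021
loc=lambda o:[(-.07,h,h),(-.07,-h,h),(-.046,h,h),(-.046,-h,h),(.046,h,h),(.046,-h,h),(.07,h,h),(.07,-h,h)]
S=(np.array([(420,70),(342,150),(468,108),(383,190),(668,308),(590,383),(717,355),(640,432)])-[290,0]+.5)/10-.5+[310,180]
T=(np.array([(93,420),(207,408),(93,365),(205,350),(65,145),(172,138),(65,88),(170,78)])+.5)/10-.5+[303,155]
p0=[.1,0,.06,0,.28]
for nm,a,b in(("both",list(zip(loc(0),T)),list(zip(loc(0),S))),("scene",[],list(zip(loc(0),S))),("top",list(zip(loc(0),T)),[])):
    r=fitfuse(a,b,p0); print(nm,r.x.round(4),np.abs(r.fun).max().round(2),r.fun.reshape(-1,2).round(1).tolist() if nm=="both" else '')
E
```

```text
both [8.900e-02 2.000e-04 5.740e-02 1.710e-02 2.924e-01] 0.71 [[0.2, 0.1], [0.3, 0.1], [-0.4, -0.2], [-0.2, 0.1], [-0.0, -0.1], [0.4, -0.5], [-0.6, 0.1], [-0.1, -0.1], [0.1, -0.3], [-0.3, -0.4], [0.3, 0.7], [0.7, 0.6], [-0.3, -0.6], [-0.5, 0.2], [-0.2, -0.4], [-0.3, 0.3]]
scene [ 0.0929 -0.0035  0.0667  0.0083  0.2579] 0.67 
top [ 0.0998 -0.0011  0.0046  0.0141  0.2486] 0.4
```

```bash
python3 - <<'E'
from h import *
tl=.29; R=ori(DOCK[2]+.01,tl); a=R[:,1]
tcp=w(DOCK,[(.0364,0,.0723)])[0]
pre=tcp-a*.09
print(ctrl.ik(pre,R),ctrl.ik(tcp,R))
ctrl.goto(pre,R); print(ctrl.move_l(tcp,.1,contact_N=15),ctrl.current_tool_pos()-tcp)
ctrl.command_gripper(0.0); print("w",ctrl.current_grip_width(),ctrl.current_contact_force(),ctrl.current_t())
up=tcp.copy(); up[2]+=.03
ctrl.move_l(up,.06); print("w",ctrl.current_grip_width(),ctrl.current_contact_force(),ctrl.current_wrist_torque())
up[2]+=.15; ctrl.move_l(up,.12); print("w",ctrl.current_grip_width(),ctrl.current_contact_force(),ctrl.current_t())
snap("lift")
show("pics/li.png",[(cv2.imread("pics/top_lift.png"),"top",270,140,80,110,4,[]),(cv2.imread("pics/scene_lift.png"),"scene",250,100,110,120,4,[])])
E
```

```text
[-4.31094189 39.12176635 67.53277143 -3.12382721 89.67358315 79.48015231] [-4.72081354 42.49658713 75.87384773 -3.31192412 77.9548975  79.76024247]
False [ 5.03637949e-04 -2.95486937e-05  5.60333090e-04]
w 0.45655843904920906 [ 0.64801612 -0.1834799  -0.07742091] 10.7667
w 0.45702139918333395 [ 0.02664883  0.3164125  -3.32124063] [ 0.03228709 -0.17021733  0.01206   ]
w 0.4543507599684802 [-0.88546345 -0.26153704 -3.14526207] 12.8167
```

View pics/li.png

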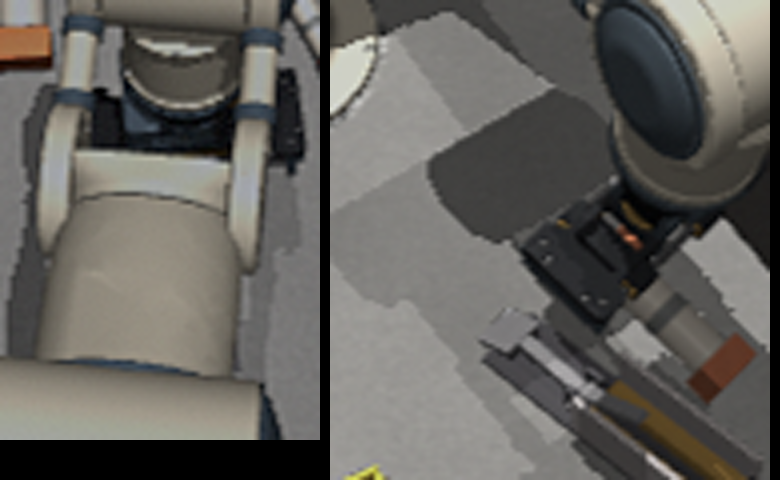

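```bash
python3 - <<'E'
from h import *
s=cv2.imread("pics/scene_lift.png")
R=np.array(ctrl.current_eef_rot()); G=np.array(ctrl.current_tool_pos())-.019*R[:,1]
print(G)
# grasp in dock frame
c,sn=np.cos(DOCK[2]),np.sin(DOCK[2]); d=G[:2]-DOCK[:2]; gx,gy=c*d[0]+sn*d[1],-sn*d[0]+c*d[1]
v=[]
for dr in(0,.15,.3):
    tl=.29+dr; C,S_=np.cos(tl),np.sin(tl); px,pz=-.055,.0125
    xc=gx-(px*C+pz*S_); zc=G[2]-(-px*S_+pz*C)
    v.append((s,"scene",375,140,65,65,4,[(fusegrid(DOCK,xc,zc,tl),DOCK,(255,0,255))]))
v=[(a,b,370,150,70,60,3.6 and 4,i) for a,b,*_,i in v]
show("pics/dr.png",[(a,b,380,155,64,60,4,i) for a,b,*_,i in v])
E
```

```text
[ 0.59294242 -0.00808653  0.26985613]
```

View pics/dr.png

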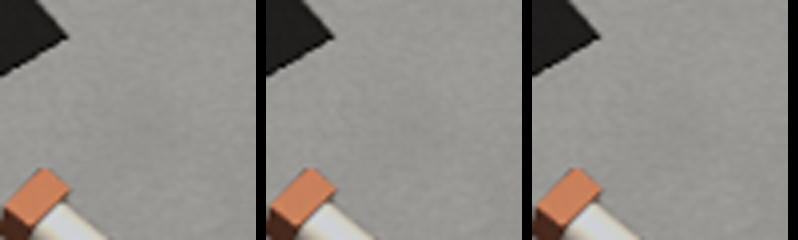

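```bash
python3 - <<'E'
from h import *
s=cv2.imread("pics/scene_lift.png")
R=np.array(ctrl.current_eef_rot()); G=np.array(ctrl.current_tool_pos())-.019*R[:,1]
c,sn=np.cos(DOCK[2]),np.sin(DOCK[2]); d=G[:2]-DOCK[:2]; gx,gy=c*d[0]+sn*d[1],-sn*d[0]+c*d[1]
v=[]
for dr in(-.1,0,.15,.3):
    tl=.29+dr; C,S_=np.cos(tl),np.sin(tl); px,pz=-.055,.0125
    xc=gx-(px*C+pz*S_); zc=G[2]-(-px*S_+pz*C)
    v.append((s,"scene",315,160,47,50,4,[(fusegrid(DOCK,xc,zc,tl),DOCK,(255,0,255))]))
show("pics/dr2.png",v)
E
```

```text
(no output)
```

View pics/dr2.png

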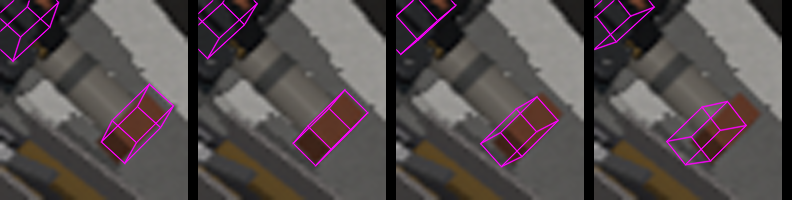

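Held, with no droop: the model with tilt equal to the tool's matches the far cap. Levelling the tool levels the fuse, so I carry it to the mat and lower it until contact.

```bash
python3 - <<'E'
from h import *
R=ori(MAT[2],0)
p=w(MAT,[(-.055,0,.14)])[0]
ctrl.goto(p,R); print(ctrl.current_t(),ctrl.current_grip_width(),ctrl.current_contact_force())
p[2]=.045; ctrl.move_l(p,.12)
p[2]=.010; print(ctrl.move_l(p,.03,contact_N=4),ctrl.current_tool_pos(),ctrl.current_contact_force(),ctrl.current_t())
snap("mat")
show("pics/ma.png",[(cv2.imread("pics/scene_mat.png"),"scene",310,100,110,110,5,[])])
E
```

```text
14.1833 0.45938174044653285 [-0.03883185 -0.69926692 -2.40693728]
True [0.48452165 0.28845816 0.01727005] [2.33584916 0.2360833  1.06205735] 15.9833
```

View pics/ma.png

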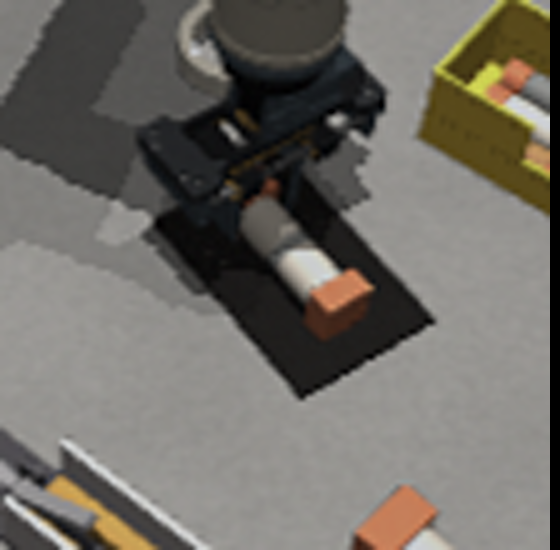

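```bash
python3 - <<'E'
from h import *
p=np.array(ctrl.current_tool_pos()); p[2]-=.003
print(ctrl.move_l(p,.03,contact_N=8),ctrl.current_tool_pos(),ctrl.current_contact_force())
ctrl.command_gripper(1.0); ctrl.sleep(.3)
p=np.array(ctrl.current_tool_pos()); p[2]=.16; ctrl.move_l(p,.25)
# clear view: move back toward robot
q=w(MAT,[(-.12,-.10,.2)])[0]; ctrl.goto(q,ori(MAT[2],0)); print(ctrl.current_t())
snap("mat2")
show("pics/ma2.png",[(cv2.imread("pics/scene_mat2.png"),"scene",330,120,80,65,6,[]),(cv2.imread("pics/top_mat2.png"),"top",210,170,60,80,5,[])])
E
```

```text
False [0.48497612 0.28838603 0.0149934 ] [-1.43122826 -4.39243835 16.78400574]
18.8083
```

View pics/ma2.png

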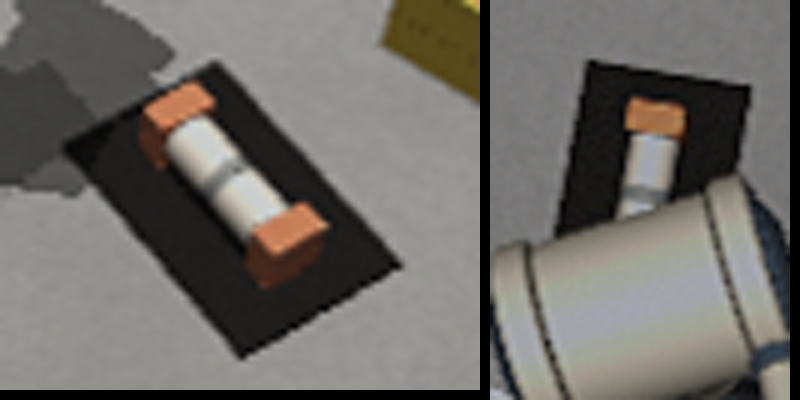

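```bash
python3 - <<'E'
from h import *
h=.021; z=.046
L=np.array([(-.07,h,z),(-.07,-h,z),(-.046,h,z),(-.046,-h,z),(.046,h,z),(.046,-h,z),(.07,h,z),(.07,-h,z)])
S=(np.array([(192,83),(142,113),(215,105),(165,133),(300,205),(250,240),(328,227),(278,258)])+.5)/6-.5+[330,120]
T=(np.array([(626,130),(683,138),(628,98),(687,106)])-[490,0]+.5)/5-.5+[210,170]
g=lambda p:(proj('scene',w(p,L))-S).ravel()
f=lambda p:np.r_[g(p),(proj('top',w(p,L[4:]))-T).ravel()]
r=least_squares(g,MAT); print(r.x.round(4),r.fun.reshape(-1,2).round(1).tolist())
r=least_squares(f,MAT); print(r.x.round(4),r.fun.reshape(-1,2).round(1).tolist())
show("pics/ma3.png",[(cv2.imread("pics/scene_mat2.png"),"scene",330,120,80,65,6,[(fusegrid(0,0,.025,0),r.x,(255,0,255))])])
E
```

```text
[ 0.5422  0.2753 -0.1281] [[0.1, -0.0], [-0.2, -0.3], [0.0, 0.3], [-0.3, 0.5], [0.7, -0.3], [0.2, -1.0], [-0.0, 0.4], [-0.5, 0.4]]
[ 0.5398  0.2766 -0.1193] [[-0.2, -0.6], [-0.5, -0.7], [-0.3, -0.2], [-0.6, 0.0], [0.5, -1.0], [0.1, -1.6], [-0.1, -0.3], [-0.5, -0.3], [0.3, -1.0], [-0.0, -1.1], [0.9, -0.8], [0.2, -0.9]]
```

View pics/ma3.png

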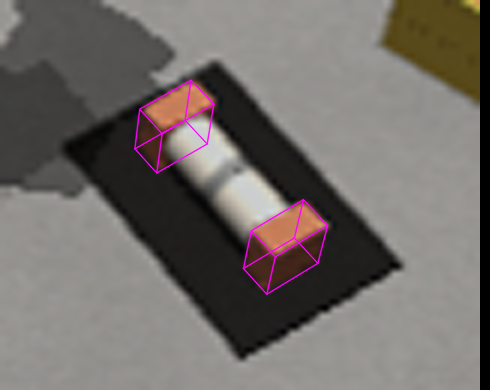

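```bash
python3 - <<'E'
from h import *
pose=(.540,.279,-.128); R=ori(pose[2],0)
p=np.array([pose[0],pose[1],.12]); ctrl.goto(p,R)
p[2]=.007; print(ctrl.move_l(p,.12,contact_N=12),ctrl.current_tool_pos())
ctrl.command_gripper(0.0); print("w",ctrl.current_grip_width()*91,ctrl.current_contact_force())
p[2]=.17; ctrl.move_l(p,.15); print("w",ctrl.current_grip_width()*91,ctrl.current_contact_force(),ctrl.current_t())
R=ori(CRA[2],0); q=w(CRA,[(0,0,.17)])[0]
ctrl.goto(q,R); q[2]=.075; ctrl.move_l(q,.15); print(ctrl.current_t(),ctrl.current_tool_pos(),ctrl.current_contact_force())
snap("cra")
show("pics/c1.png",[(cv2.imread("pics/scene_cra.png"),"scene",225,190,80,90,5,[]),(cv2.imread("pics/top_cra.png"),"top",355,160,60,80,5,[])])
E
```

```text
False [0.54045875 0.27917982 0.00778102]
w 35.20150930046896 [-0.06377093  0.96191453 -0.22122501]
w 35.084715314740095 [-0.76454448  0.39461312 -3.05124086] 22.8583
25.5833 [ 0.58010071 -0.25767422  0.07579396] [ 0.08568197 -0.39416922 -2.09210379]
```

View pics/c1.png

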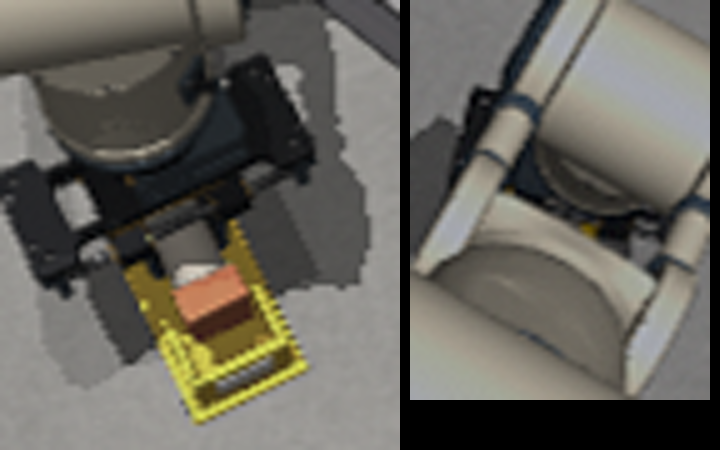

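```bash
python3 - <<'E'
from h import *
s=cv2.imread("pics/scene_cra.png"); z=float(ctrl.current_tool_pos()[2])+.018
C2=box(-.092,.092,-.041,.041,0,.006)+box(-.08,.08,-.028,.028,.05,.05)
show("pics/c2.png",[(s,"scene",240,225,50,55,5,[]),(s,"scene",240,225,50,55,5,[(fusegrid(0,0,z,0),CRA,(255,0,255))]),(s,"scene",240,225,50,55,5,[(C2,CRA,(255,0,255))])])
E
```

```text
(no output)
```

View pics/c2.png

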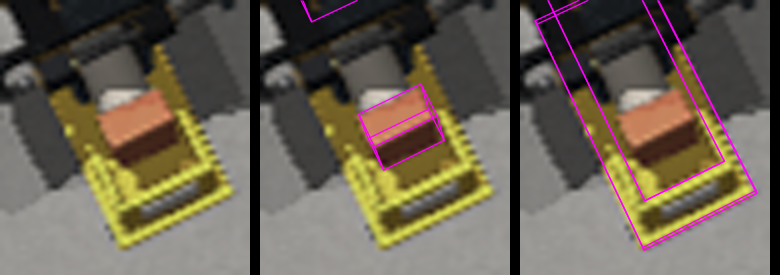

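The held far cap in the scene crop (140,125) matches the model for a centred fuse to about 1 px, about 3 mm, well inside the pocket clearance. Lowering.

```bash
python3 - <<'E'
from h import *
q=w(CRA,[(.002,0,.030)])[0]
print(ctrl.move_l(q,.08,contact_N=8),ctrl.current_tool_pos())
q[2]=.014; print(ctrl.move_l(q,.02,contact_N=4),ctrl.current_tool_pos(),ctrl.current_contact_force(),ctrl.current_t())
snap("c3")
s=cv2.imread("pics/scene_c3.png")
show("pics/c3.png",[(s,"scene",235,200,60,80,6,[])])
E
```

```text
False [ 0.58152939 -0.25810432  0.02998163]
True [ 0.58145663 -0.25803959  0.01863663] [-0.29720759  0.68093657  4.75211125] 26.9833
```

View pics/c3.png

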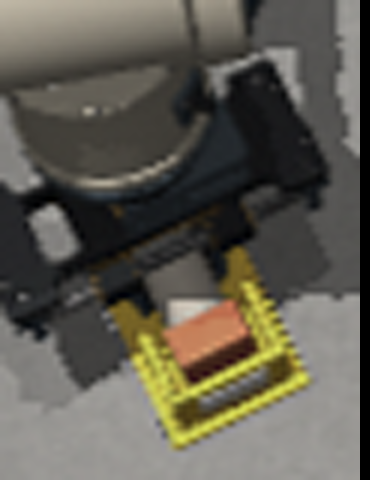

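```bash
python3 - <<'E'
from h import *
ctrl.command_gripper(1.0); ctrl.sleep(.3)
p=np.array(ctrl.current_tool_pos()); p[2]=.2; ctrl.move_l(p,.2)
ctrl.goto(np.array([.36,-.12,.30]),ori(-.2,0)); print(ctrl.current_t(),ctrl.current_contact_force())
snap("end")
s=cv2.imread("pics/scene_end.png"); t=cv2.imread("pics/top_end.png")
F=fusegrid(0,0,.037,0); m=(255,0,255)
show("pics/e1.png",[(s,"scene",235,205,60,75,6,[]),(s,"scene",235,205,60,75,6,[(F,CRA,m)])])
cv2.imwrite("pics/e2.png",s)
show("pics/e3.png",[(t,"top",355,160,60,75,6,[]),(t,"top",290,150,50,90,6,[])])
E
```

```text
30.4833 [ 0.02577656 -0.30006713 -0.29610984]
```

View pics/e1.png

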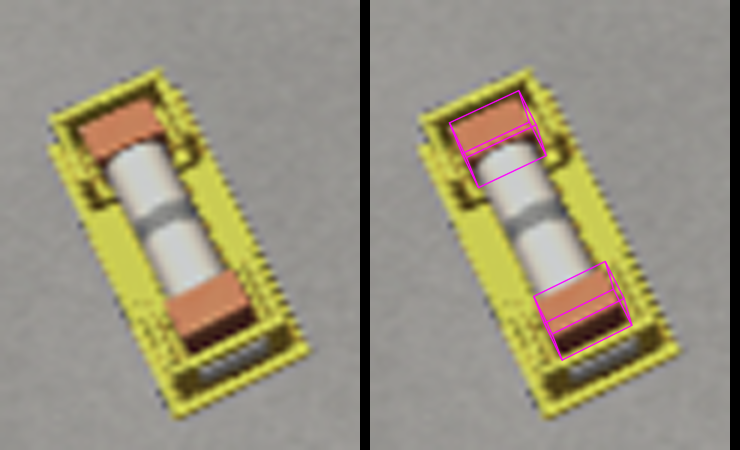

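View pics/e2.png

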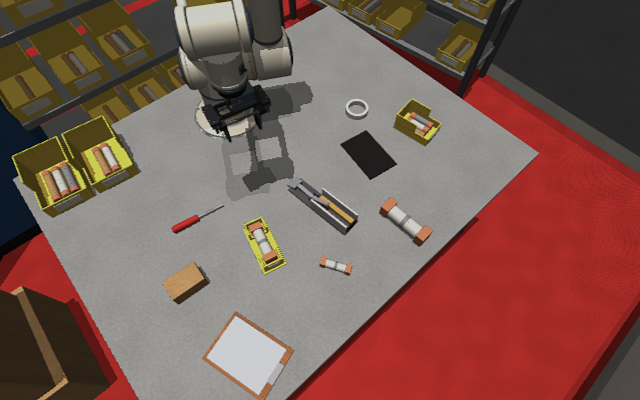

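View pics/e3.png

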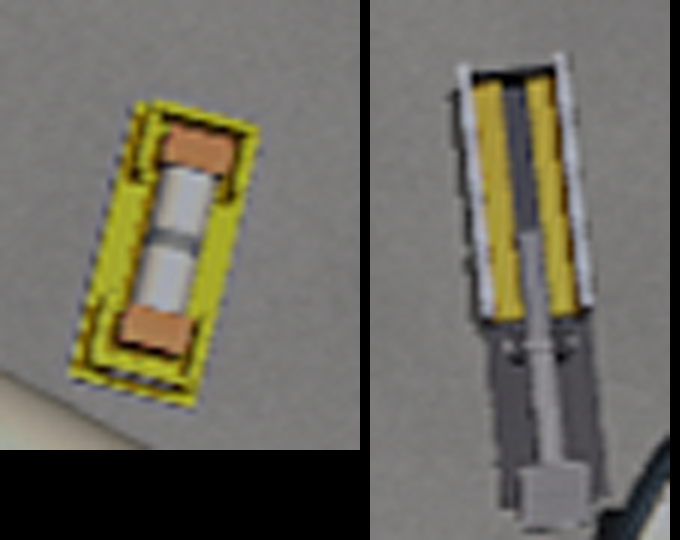

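The fuse lies level in the cradle with both caps in their pockets: scene pixels about (255,228) and (269,257). Bin, carton, tape and screwdriver are where they were, and the lever tab is still down. Handing in.

```bash
python3 -c "
from bench import ctrl
print(ctrl.current_t()); print(ctrl.sign_off())"
```

```text
30.5833
the job is handed in; nothing more can be done
None
```

The job is done and handed in at 30.6 s, in the order asked. I pressed the tab to its stop and gripped the fuse by its raised cap. I laid it flat on the mat and let go of it. Then I picked it up round the middle and lowered it into the cradle until contact before opening the gripper.

- **Final pictures:** both caps are down in their pockets, matching the seated model to about 1 px (about 3 mm). The lever is still down, and the bin, carton, tape roll and screwdriver look unmoved. The gripper was clear of everything.
- **Cradle contact:** it came at TCP height 18.6 mm, as expected for a seated fuse.
- **Hard press at the lever's stop:** the force reached about 65 N on the fingertips, well above the 4 to 7 N the lever needs. That is under the 120 N wrist limit, and it was on the fingertips, so I do not count it against the 40 N limit for the arm and gripper body.
- **Tab height:** the TCP stopped at 24.6 mm instead of 19.5 mm. I put this down to the fingertips meeting the tilted plate at its edge, but did not check it separately.
- **Disagreement on the mat:** the camera and tool positions for the lying fuse differed by about 4 mm. I used a value between them, and the regrip closed on the body at about 35 mm (36 mm nominal).

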